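Check the skillet's heat with the contact thermometer

ROBOT

A 6-joint arm with a two-finger parallel gripper is mounted at the origin on the work surface. World frame = base frame: x ahead of the robot, y to its left, z up, the work surface at z = 0. Lengths are in m, angles in rad, forces in N, time in s.
With the tool pointing down it reaches from about 0.375 to 0.975 m from the base axis. Payload 3.8 kg.
Tool frame: the origin (TCP) lies at the centre of the arm's flange, where the gripper is bolted on; the fingertips stand 166 mm ahead of it and the grasp point (between the pads) lies 147 mm ahead of it (ctrl.tips_ahead is the z of the fingertips in the tool frame, in m); z points along the fingers, y is the line along which they close (so a half turn about z gives the same grasp; the last joint's range is limited). The gripper opens to 88 mm and grips with 3 to 60 N. Pads are 18 mm wide; open, the fingers measure 123 mm over their backs; the gripper's body (75 mm by 187 mm) begins 45 mm behind the grasp point.
Start: joints at [1.078, 0.264, 1.604, -0, 1.274, -0.037], TCP at [0.297, 0.606, 0.405] pointing down, gripper open.
Joint ranges: [-2.63, 2.63], [-0.94, 2.18], [0.31, 2.57], [-1.31, 4.45], [0, 2.66], [-2.55, 2.55]. Speed limits (rad/s): [2.57, 2.57, 3.14, 3.14, 3.14, 3.14].

INTERFACE

Orientations are given as a 3x3 rotation matrix whose columns are the frame's x, y, z axes.
In Python, from cell import readout, imaging, ctrl gives the robot as it stands. The module is installed in compiled form; this text tells all that it offers.
- The arm moves only by the shell command python3 -m handwheel 'ROWS' [FORCE]. ROWS is a JSON object whose one key "increments" holds a list that holds one entry, the list of rows, each a list of 7 numbers: the shift along the tool's x, y, z in units of 30 mm (1.0 is 30 mm), then the turn, a rotation vector about the tool's x, y, z in units of 5 degrees (1.0 is 5 degrees), then the finger opening in mm, from 0 to 88.1. In form: {"increments": [[[tx, ty, tz, wx, wy, wz, grip], ...]]}. A call has 1 to 20 rows; each row shifts and turns the commanded pose from where the row before left it, along the tool's axes as they then stand; what a row does not reach is not made up. A row lasts 1/10 s, in which the tool goes at most 50 mm and 8.59 degrees, less where a joint would pass 70% of its speed; a pose out of reach is approached as far as the arm can. A call is refused whole if a number of a shift passes 1 or a number of a turn 1, either way. A call with a gripper value outside its range is refused whole. The fingers move at their own pace and stop on an object; FORCE is the grip in N (left out, the last holds). Time passes only in rows, so rows that do not move let the fingers close. It gives the time, the measured TCP pose, the force, the opening and the grip force at its end, in the units of the state.
- readout.get_obs(): the state, without advancing time (a new reading comes with each control period).
- imaging.grab_frame(name): name is "scene" or "side" or "wrist"; returns the picture (420x560x3 uint8, blue, green, red); there is no depth.
- imaging.camera_params(name): a dict with "mtx" (3x3 intrinsics, pixels), "dist" ([k1, k2, p1, p2, k3] as OpenCV has them; the pictures are not rectified), "R" (3x3) and "t" (3): a world point X has camera coordinates R X + t. Camera axes: x right, y down, z forward; pixel columns grow to the right and rows downward; lengths in m; the calibration is good to about 2 mm. A picture is of the moment at which its call begins: read the wrist's pose just before it. camera_params takes no time and is no camera call; for the wrist camera it gives the pose at the moment of the call.
- ctrl.close_job(): hands the job in; it is judged then, once.
Trained networks look in the newest picture that a camera, given by its name, has taken for a name from the list of things; names that differ only in an ending like _2 or _b are one class to them, and where a whole thing is asked for, a point or a joint stands for the part that bears it (a point fixed in the world has none). Each returns a list of dicts, best first, with "confidence" (0 to 1); they miss things now and then, are a little off and sometimes report something else, mostly with a low value. They report only what shows in the picture. A call takes as long as a camera call. They do not tell look-alikes from the thing itself.
- imaging.trace(camera, label): "region" (420x560 bool, what is visible of it) and "extent" ([centre column, centre row, width, height] in pixels, round what is visible of it).
The state is a dict: "clock": time; "joint_pos": joint angles; "joint_velocities": joint speeds; "effort": joint torques, N m; "tcp_pos": TCP position; "tool_rot": TCP orientation; "wrist_force": force on the tool from outside, world axes, zero at the start; "moment": the same for the moment, N m; "width": opening from 0.0 (shut) to 1.0 (fully open); "finger_force": force on a finger pad.
Only numpy, scipy, OpenCV 4.12 (cv2) and the standard library are available. Lean on these libraries where they do the work, as an engineer would, in place of code of your own. Each camera call takes 0.05 s, during which the arm holds its last target. There are 200 camera calls.

TASK

Take the lid off the skillet and lay it flat, knob up, in the middle of the round wooden board. Then draw the contact thermometer out of its leaning dock and hold it upright with its sprung tip on the bright test spot inside the skillet, pressing gently so that the tip goes about half-way in. Finish like that, still holding it in the gripper with the tip on the spot, and do not push the skillet or anything else on the counter out of place.

Things in the scene. Friction and masses are not known exactly. Their poses are not given: they have to be found in the camera images.
- pan: dark cast-iron skillet standing loose on the black glass hob (hob top 4 mm above the counter). 184 mm wide at the rim, 156 mm at the foot, 45 mm high, wall 4 mm, floor 6 mm thick, 1.3 kg. Origin: centre of its underside; x points along its handle, a round bar that ends 243 mm from the centre; z up.
- test_spot (a point): the marked spot: centre of a bright bare-metal disc, 18 mm across, flush on the inner floor of the skillet, 30 mm from the skillet's centre towards its handle, 6 mm above the skillet's underside. Hidden under the lid at the start.
- lid: round steel lid, 192 mm across, about 0.3 kg, lying on the skillet's rim. Origin: centre of its flat underside; z up. Slightly domed: 4 mm thick at the edge, 18 mm at the centre, then a 16 mm thick stem and the knob.
- lid_knob (a point): centre to grip of the lid's black knob: an upright cylinder 30 mm in diameter, from 33 to 57 mm above the lid's underside; this point is 46 mm above it.
- board: round dark wooden board, 210 mm across, 18 mm thick, fixed to the counter. Origin: centre of its underside (counter level).
- dock: fixed steel thermometer dock: base 110 x 85 mm, two side walls (outer faces 76 mm apart in y), slanted seat plate 66 x 66 x 12 mm with an 18 mm hole; up to 120 mm high. Origin: on the counter under the middle of the seat; z up. The seat leans 0.35 rad so that the thermometer's handle tilts towards the dock's -x.
- dock_seat (a point): centre of the upper face of the dock's seat, at the mouth of the hole, 108 mm above the counter. The thermometer's flange rests here.
- probe: contact thermometer, 0.12 kg, in the dock at first. Origin: centre of its flange's underside; z runs along it, tip to handle top. Grey flange 36 mm wide, z 0 to 6 mm; grey handle 30 mm (x) by 24 mm (y), z 6 to 106 mm, black display on its -x face; steel stem 12 mm thick to z -72 mm; then the sprung tip, 14 mm wide, ending at z -87 mm. Draw it out along its axis by 95 mm or more.
- probe_grip (a point): middle of the thermometer's handle to grip, on its axis 65 mm above the flange's underside (152 mm above the end of the free tip). In the dock the top of the handle stands about 215 mm above the counter. Axes as probe.
- tip_end (a point): centre of the end face of the thermometer's tip; it moves with the tip. Axes as probe.
- tip (a joint): how far the sprung tip is pushed in (m): 0 free, 0.007 fully in (the stop). The spring gives about 0.6 N per mm plus 0.3 N, so half-way (3.5 mm) is about 2.4 N.
- saucepan: steel saucepan, 144 mm wide, 89 mm high with black handle, on the hob; a bystander. Origin: centre of its underside.
- mill: wooden pepper mill, 50 mm wide, 135 mm high; a bystander. Origin: centre of its underside.
- salt: white salt jar with steel cap, 48 mm wide, 60 mm high; a bystander. Origin: centre of its underside.
- spoon: wooden spoon, 240 mm long, lying; a bystander. Origin: on its long axis.
- jar: glass jar 68 mm wide, 100 mm high; a bystander. Origin: centre of its underside.
Mind the look-alikes: they are no part of the job. Leave any green or purple look-alike of the lid alone.

How it is judged:
By the outcome, as a careful person would: the job done as asked, in the order asked, and still so for the second after the job is handed in, while the arm keeps its last pose, push and grip.
It also fails if it takes over 58 s, if anything falls off the work surface, if the arm or the gripper's body presses on something with over 40 N, if the wrist force passes 120 N, or if a joint passes its speed limit or range.

## Working session

There is one attempt and no reset: what is moved stays moved. The work goes in short steps, Python scripts to look and compute and a shell command to move; the robot and the scene stay as the last step left them, time stands still between calls to the robot, and variables do not carry over. Pictures are saved under pics/ and viewed, at most 10 in all, crops included, and the job is handed in when it is done.

```bash
mkdir -p pics; cat > h.py <<'E'
import numpy as np, cv2
from cell import readout, imaging, ctrl
def P(name):
    p=imaging.camera_params(name); return [np.array(p[k],float) for k in("mtx","dist","R","t")]
def ray(name,uv):
    K,d,R,t=P(name); n=cv2.undistortPoints(np.array([[uv]],float),K,d)[0,0]
    return -R.T@t, R.T@np.array([n[0],n[1],1])
def onz(name,uv,z):
    c,d=ray(name,uv); return c+d*(z-c[2])/d[2]
def proj(name,X):
    K,d,R,t=P(name); return cv2.projectPoints(np.array(X,float).reshape(-1,1,3),cv2.Rodrigues(R)[0],t,K,d)[0].reshape(-1,2)
def tri(a,b):
    A=np.zeros((3,3));r=np.zeros(3)
    for c,d in (a,b):
        d=d/np.linalg.norm(d);M=np.eye(3)-np.outer(d,d);A+=M;r+=M@c
    return np.linalg.solve(A,r)
E
python3 - <<'E'
from h import *
a=imaging.grab_frame("scene");b=imaging.grab_frame("side")
cv2.imwrite("pics/scene.png",a);cv2.imwrite("pics/side.png",b)
o=readout.get_obs();print(o["clock"],o["tcp_pos"],np.round(o["tool_rot"],3).tolist(),o["width"])
for n in("scene","side"):
    K,d,R,t=P(n);print(n,-R.T@t,R[2])
    for l in("lid","lid_knob","pan","board","dock","probe","saucepan","mill","salt","jar","spoon"):
        for r in imaging.trace(n,l): print(n,l,round(r["confidence"],2),np.round(r["extent"],1))
E
```

```text
0.1 [0.29697725 0.60581898 0.403497  ] [[-0.898, 0.44, -0.001], [0.44, 0.898, -0.002], [0.0, -0.002, -1.0]] 1.0067635664512977
scene [ 1.43624801 -0.26411101  0.79367881] [-0.79276496  0.19183574 -0.57855231]
scene lid 0.77 [340.8 220.3  58.8  42.3]
scene lid 0.77 [349.2 176.6  51.7  35.1]
scene lid 0.56 [163.9 205.9  12.9  65.7]
scene lid_knob 0.74 [350.4 176.1  44.5  27.9]
scene lid_knob 0.6 [195.1 195.9  54.6  32.1]
scene lid_knob 0.58 [339.9 225.4  60.9  38.6]
scene pan 0.74 [339.9 219.2  52.4  66.2]
scene board 0.56 [246.9 239.9  70.5  46.8]
scene dock 0.87 [166.6 232.1  34.3  40. ]
scene probe 0.59 [162.9 209.1  10.6  66.1]
scene probe 0.3 [166.6 232.1  36.8  43.2]
scene saucepan 0.84 [371.  286.5  59.7  62.7]
scene mill 0.59 [303.1 266.1  17.5  46.3]
scene salt 0.85 [219.1 275.6  20.6  32.6]
scene jar 0.65 [156.1 287.2  33.5  45.8]
scene spoon 0.71 [302.4 266.5  19.5  48.3]
scene spoon 0.66 [226.7 305.3  96.2  21. ]
side [ 0.003233   -0.62637871  0.83891182] [ 0.48123867  0.53789855 -0.69215208]
side lid 0.63 [235.4 379.6  93.9  80.5]
side lid 0.59 [101.4 229.8  72.9  54.3]
side lid 0.55 [231.6 192.3  69.8  44.7]
side lid 0.41 [201.6 206.6 117.1  36.9]
side lid_knob 0.98 [237.2 379.4  97.1  81.2]
side lid_knob 0.84 [101.  230.7  71.2  53.8]
side pan 0.65 [199.2 206.1 116.   32.9]
side board 0.87 [290.4 263.9  82.3  70.1]
side dock 0.91 [356.4 327.6  64.3  79.5]
side dock 0.32 [369.9 246.3  22.7  26.8]
side probe 0.68 [351.6 302.8  33.9  36.9]
side mill 0.66 [317.4 189.8  15.5  45.5]
side mill 0.41 [385.3 232.2  73.4  57.6]
side salt 0.59 [369.6 245.9  19.9  25.5]
side salt 0.45 [384.8 233.6  75.6  52.6]
side jar 0.6 [435.3 276.8  41.4  44.7]
side jar 0.53 [355.9 328.4  63.9  74.8]
side spoon 0.77 [386.3 233.6  69.4  51.1]
```

View pics/scene.png

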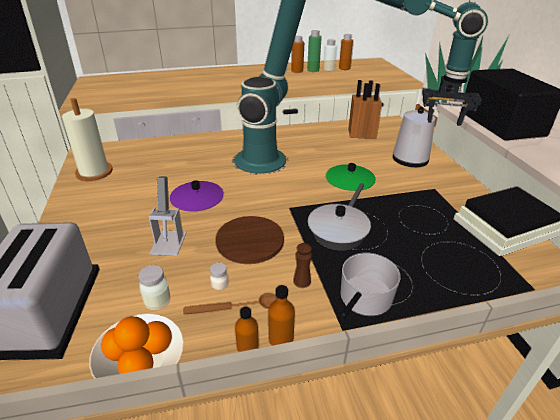

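View pics/side.png

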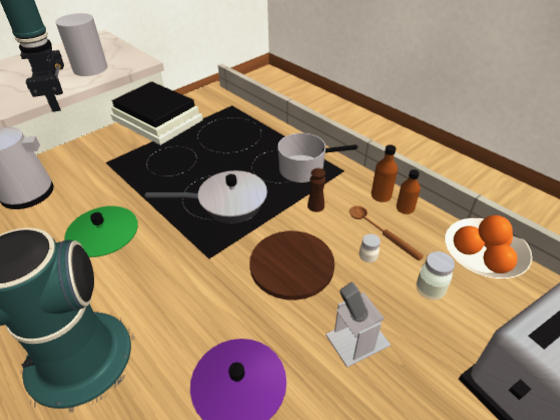

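Scene picture: the robot is at the top. Things that could be taken for the lid:
- Steel lid on the skillet: scene (340,222), knob (340,211); side (232,193).
- Green lid: scene (350,176); side (101,230).
- Purple lid: scene (196,193); side (237,380).

I choose the steel one, because it lies on the dark pan on the hob. The board is at scene (250,239) and side (292,264). The dock and probe are at scene (167,230) and side (357,325).

```bash
python3 - <<'E'
from h import *
from scipy.optimize import minimize
I={n:cv2.imread(f"pics/{n}.png") for n in("scene","side")}
def circ(c,r,z):
    a=np.linspace(0,2*np.pi,48,endpoint=False);return np.c_[c[0]+r*np.cos(a),c[1]+r*np.sin(a),np.full(48,z)]
def best(n,l,uv):
    rs=[r for r in imaging.trace(n,l) if np.hypot(*(np.array(r["extent"][:2])-uv))<18]; 
    return max(rs,key=lambda r:r["confidence"])["region"].astype(np.uint8) if rs else None
for n in("scene","side"): imaging.grab_frame(n)
def ext(uv): return np.r_[uv.min(0),uv.max(0)]
def mext(m):
    k=cv2.connectedComponentsWithStats(m);j=1+np.argmax(k[2][1:,4]);m=k[1]==j
    y,x=np.where(m);return np.array([x.min(),y.min(),x.max()+1,y.max()+1])-.5
# board
for l,q,pts in(("board",((250,239),(292,264)),lambda c:np.r_[circ(c,.105,.018),circ(c,.105,0)]),
  ("lid",((340,222),(232,193)),lambda c:np.r_[circ(c,.096,c[2]),circ(c,.096,c[2]+.004),circ(c[:2],.015,c[2]+.057),circ(c,.015,c[2]+.033)])):
    M={n:best(n,l,u) for n,u in zip(("scene","side"),q)}
    E={n:mext(m) for n,m in M.items() if m is not None}
    for n in E: print(l,n,E[n])
    x0=np.r_[onz("scene",q[0],.03)[:2]]
    for S in (list(E),)+tuple([k] for k in E):
        f=lambda c:sum(((ext(proj(n,pts(np.r_[c[:2],.049])))-E[n])**2).sum() for n in S)
        r=minimize(f,x0,method="Nelder-Mead");print(l,S,r.x,r.fun)
# knob dark blob triangulation
K={}
for n,u in(("scene",(340,211)),("side",(231,180))):
    g=I[n].max(2);w=g[u[1]-9:u[1]+10,u[0]-9:u[0]+10]<70
    k=cv2.connectedComponentsWithStats(w.astype(np.uint8));lab=k[1][9,9];print(n,lab,k[2][lab]);K[n]=k[3][lab]+np.array(u)-9
print("knob",K,tri(ray("scene",K["scene"]),ray("side",K["side"])),onz("scene",K["scene"],.095),onz("side",K["side"],.095))
# dock, probe
for n in("scene","side"):
    for l in("probe","dock"):
        r=imaging.trace(n,l)[0];m=r["region"];y,x=np.where(m);p=np.c_[x,y].astype(float);c=p.mean(0);v=np.linalg.svd(p-c,full_matrices=False)[2][0];print(n,l,m.sum(),c,v,r["extent"])
def crop(n,u,s):
    return cv2.resize(I[n][u[1]-s:u[1]+s,u[0]-s:u[0]+s],(380,290) if 0 else (300,300),interpolation=cv2.INTER_CUBIC)
cv2.imwrite("pics/crop.png",np.r_[np.c_[crop("scene",(340,215),45),crop("side",(225,190),45)],np.c_[crop("scene",(167,217),45),crop("side",(357,322),45)]])
E
```

```text
board scene [214.5 215.5 283.5 263.5]
board side [249.5 229.5 333.5 299.5]
board ['scene', 'side'] [ 0.4966027  -0.12935962] 1.5647852598896772
board ['scene'] [ 0.4985702 -0.1294898] 0.1655677049996655
board ['side'] [ 0.4959072  -0.12952536] 0.9114457387563982
lid scene [307.5 203.5 370.5 242.5]
lid side [196.5 169.5 266.5 215.5]
lid ['scene', 'side'] [0.53043838 0.14488759] 1.0571130097618442
lid ['scene'] [0.53254163 0.14446625] 0.013424811903822076
lid ['side'] [0.52927462 0.14422493] 0.39077157409471863
scene 2 [ 5  4  9 11 87]
side 2 [  4   3  10  13 106]
knob {'scene': array([340.01149425, 210.56321839]), 'side': array([230.6509434 , 179.93396226])} [0.53014522 0.1447479  0.09120952] [0.5345245 0.1431115 0.095    ] [0.52732658 0.14012119 0.095     ]
scene probe 506 [163.10671937 202.24505929] [0.04305379 0.99907276] [163.1, 209.9, 12.2, 66.4]
scene dock 1141 [166.41367222 233.61262051] [0.06434636 0.99792763] [166.2, 233.6, 38.5, 45.5]
side probe 708 [353.84322034 301.93644068] [0.40235502 0.91548372] [352.9, 303.1, 32.6, 39.0]
side dock 2411 [356.67399419 333.84446288] [-0.41206267  0.91115551] [357.2, 330.2, 63.8, 74.6]Traceback (most recent call last):
  File "<stdin>", line 36, in <module>
cv2.error: OpenCV(4.12.0) /io/opencv/modules/imgcodecs/src/loadsave.cpp:1058: error: (-215:Assertion failed) image.channels() == 1 || image.channels() == 3 || image.channels() == 4 in function 'imwrite_'
```

```bash
python3 - <<'E'
from h import *
I={n:cv2.imread(f"pics/{n}.png") for n in("scene","side")}
def crop(n,u,s):
    return cv2.resize(I[n][u[1]-s:u[1]+s,u[0]-s:u[0]+s],(300,300),interpolation=cv2.INTER_CUBIC)
cv2.imwrite("pics/crop.png",cv2.vconcat([cv2.hconcat([crop("scene",(340,215),45),crop("side",(225,190),45)]),cv2.hconcat([crop("scene",(167,217),45),crop("side",(357,322),45)])]))
E
```

```text
(no output)
```

View pics/crop.png

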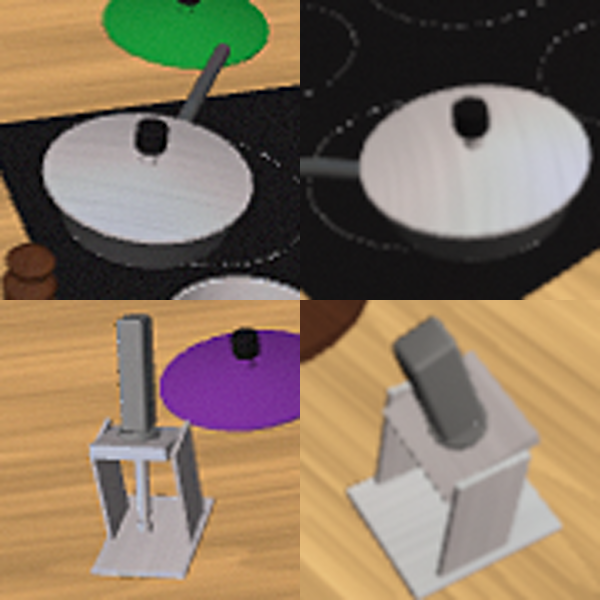

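```bash
cat >> h.py <<'E'
def plan(target,Rt=None):
    o=readout.get_obs();R=np.array(o["tool_rot"]);d=R.T@(np.array(target)-o["tcp_pos"])/.03
    w=np.zeros(3) if Rt is None else cv2.Rodrigues(R.T@Rt)[0].ravel()/np.radians(5)
    print("tcp",np.round(o["tcp_pos"],4),"units shift",np.round(d,2),"turn",np.round(w,2)); return d,w
def circ(c,r,z):
    a=np.linspace(0,2*np.pi,48,endpoint=False);return np.c_[c[0]+r*np.cos(a),c[1]+r*np.sin(a),np.full(48,z)]
def ext(uv): return np.r_[uv.min(0),uv.max(0)]
def Rz(a): return np.array([[np.cos(a),-np.sin(a),0],[np.sin(a),np.cos(a),0],[0,0,1]])
def Ry(a): return np.array([[np.cos(a),0,np.sin(a)],[0,1,0],[-np.sin(a),0,np.cos(a)]])
def box(hx,hy,z0,z1): return np.array([[sx*hx,sy*hy,z] for sx in(-1,1) for sy in(-1,1) for z in(z0,z1)])
E
python3 - <<'E'
from h import *
from scipy.optimize import least_squares
fl=np.r_[circ((0,0),.018,0),circ((0,0),.018,.006)];hd=box(.015,.012,.006,.106);tp=circ((0,0),.007,-.087)
c1=[(149.9,253.9),(176.9,255.1),(185.6,232)];c2=[(326.1,334),(347.4,366.1),(390,343)]
print("base corners scene",[onz("scene",u,.003).round(3).tolist() for u in c1]);print("side",[onz("side",u,.003).round(3).tolist() for u in c2])
top1=np.array([162.5,177]);
Es=np.array([336.6,283.6,369.2,322.6]);Ec=np.array([157.0,176.7,169.2,243.1])
def res(p):
    T=lambda X:X@(Rz(p[2])@Ry(-.35)).T+np.array([p[0],p[1],.108])
    a=ext(proj("side",T(np.r_[fl,hd])))-Es; b=(ext(proj("scene",T(np.r_[fl,hd,tp])))-Ec)[1:4:2]
    m=proj("scene",T(np.array([[0,0,.106],[0,0,.05]]))).mean(0)[0]-162.8
    return np.r_[a,b,m]
for y0 in(0,1.5,3,-1.5):
    r=least_squares(res,[.45,-.3,y0]);print(r.x,r.cost,r.fun.round(1))
for l,u,z in(("mill",(303,266),.065),("salt",(219,276),.03),("jar",(155,288),.05),("saucepan",(371,281),.05),("purple",(196,197),.01)):print(l,onz("scene",u,z).round(3))
K=[(344.3,212.)];print("pan handle end",onz("scene",(122+0+295+ (226-0)/3.333-122+0,170+48/3.333),.04))
plan([.5302,.1447,.34])
E
```

```text
base corners scene [[0.501, -0.427, 0.003], [0.523, -0.349, 0.003], [0.42, -0.319, 0.003]]
side [[0.413, -0.322, 0.003], [0.391, -0.402, 0.003], [0.496, -0.429, 0.003]]
[ 0.44145153 -0.37427432 -0.2462681 ] 14.4108703152432 [ 1.5 -2.6 -0.8  0.1 -2.2 -3.1 -2.1]
[ 0.44061478 -0.35636514  0.69133317] 69.60031476448368 [ 5.8  0.9 -4.7 -5.  -1.2 -6.2 -4.2]
[ 0.43793977 -0.35252981  0.90025762] 64.24701533453376 [ 3.5  0.7 -2.1 -5.4 -1.4 -7.9 -4.2]
[ 0.44145147 -0.37427483 -0.24629659] 14.4108703132807 [ 1.5 -2.6 -0.8  0.1 -2.2 -3.1 -2.1]
mill [ 0.71  -0.021  0.065]
salt [ 0.663 -0.239  0.03 ]
jar [ 0.69  -0.401  0.05 ]
saucepan [0.787 0.139 0.05 ]
purple [ 0.238 -0.274  0.01 ]
pan handle end [0.33007451 0.31130149 0.04      ]
tcp [0.2972 0.6061 0.4047] units shift [-13.75 -10.39   2.16] turn [0. 0. 0.]
```

```bash
python3 -m handwheel '{"increments": [[[-0.8,-0.6,0.1,0,0,0,88],[-0.8,-0.6,0.1,0,0,0,88],[-0.8,-0.6,0.1,0,0,0,88],[-0.8,-0.6,0.1,0,0,0,88],[-0.8,-0.6,0.1,0,0,0,88],[-0.8,-0.6,0.1,0,0,0,88],[-0.8,-0.6,0.1,0,0,0,88],[-0.8,-0.6,0.1,0,0,0,88],[-0.8,-0.6,0.1,0,0,0,88],[-0.8,-0.6,0.1,0,0,0,88],[-0.8,-0.6,0.1,0,0,0,88],[-0.8,-0.6,0.1,0,0,0,88],[-0.8,-0.6,0.1,0,0,0,88],[-0.8,-0.6,0.1,0,0,0,88],[-0.8,-0.6,0.1,0,0,0,88],[-0.8,-0.6,0.1,0,0,0,88],[-0.5,-0.4,0.1,0,0,0,88],[-0.4,-0.3,0,0,0,0,88],[0,0,0,0,0,0,88]]]}' 10
python3 - <<'E'
from h import *
o=readout.get_obs();K,d,R,t=P("wrist");a=imaging.grab_frame("wrist");cv2.imwrite("pics/w1.png",a)
print(o["tcp_pos"],np.round(o["tool_rot"],3).tolist(),o["joint_pos"],o["wrist_force"],-R.T@t,R[2])
for l in("lid","lid_knob","pan"):
    for r in imaging.trace("wrist",l): print(l,r["confidence"],r["extent"])
print(proj("wrist",[[.5302,.1447,.106],[.5302,.1447,.095]]))
plan([.5302,.1447,.242])
E
```

```text
clock: 3.6
tcp_pos: [0.5308, 0.1465, 0.3538]
tool_rot: [[-0.897, 0.442, 0.0], [0.442, 0.897, -0.0], [-0.0, -0.0, -1.0]]
wrist_force: [-0.1, 0.2, 0.2]
width: 1.005
finger_force: 0.0
[0.53078066 0.14647366 0.35380636] [[-0.897, 0.442, 0.0], [0.442, 0.897, -0.0], [-0.0, -0.0, -1.0]] [ 2.24106426e-01  6.78124914e-02  1.92761782e+00 -2.98247100e-04
  1.14600785e+00 -8.88674507e-01] [-0.06122258  0.19021279  0.1693225 ] [0.46431134 0.17930758 0.33459281] [ 0.26042315 -0.12817929 -0.9569482 ]
lid 0.94 [280.2, 193.6, 249.3, 233.6]
lid 0.66 [322.5, 39.7, 40.3, 79.4]
lid_knob 0.77 [278.1, 191.9, 251.7, 234.4]
lid_knob 0.29 [210.8, 395.0, 46.2, 47.3]
pan 0.72 [323.7, 39.9, 42.8, 79.8]
[[276.58415725 222.04663794]
 [276.79761966 216.85791413]]
tcp [0.5299 0.1485 0.3539] units shift [-0.06 -0.11  3.73] turn [0. 0. 0.]
```

View pics/w1.png

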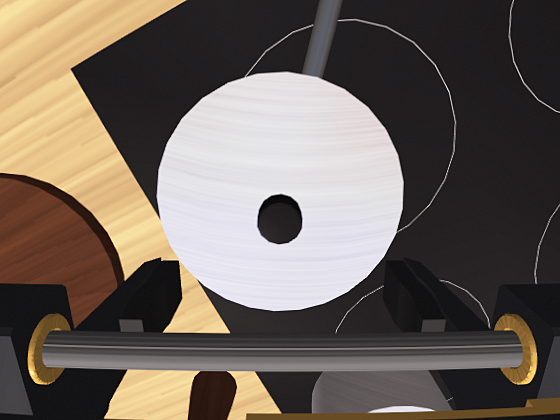

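Wrist picture: the steel lid is centred at (280,193) with its knob at (280,219), within 3 px of my prediction. The skillet handle is at (325,40). The choice is confirmed, so I descend.

```bash
python3 -m handwheel '{"increments": [[[0,0,0.5,0,0,0,88],[0,0,0.5,0,0,0,88],[0,0,0.5,0,0,0,88],[0,0,0.5,0,0,0,88],[0,0,0.5,0,0,0,88],[0,0,0.5,0,0,0,70],[0,0,0.4,0,0,0,60],[0,0,0.3,0,0,0,50],[0,0,0,0,0,0,40],[0,0,0,0,0,0,34],[0,0,0,0,0,0,28],[0,0,0,0,0,0,20],[0,0,0,0,0,0,20],[0,0,0,0,0,0,20],[0,0,0,0,0,0,20],[0,0,0,0,0,0,20]]]}' 25
python3 -m handwheel '{"increments": [[[0,0,0,0,0,0,20],[0,0,-0.2,0,0,0,20],[0,0,-0.4,0,0,0,20],[0,0,-0.5,0,0,0,20],[0,0,-0.5,0,0,0,20],[0,0,-0.5,0,0,0,20],[0,0,-0.5,0,0,0,20],[0,0,0,0,0,0,20],[0,0,0,0,0,0,20]]]}' 35
python3 - <<'E'
from h import *
a=imaging.grab_frame("wrist");cv2.imwrite("pics/w2.png",a)
for l in("lid","lid_knob"):
    for r in imaging.trace("wrist",l): print(l,r["confidence"],r["extent"])
g=[readout.get_obs() for _ in range(1)];print(g[0]["tcp_pos"],g[0]["moment"])
plan([.497,-.1295,.30])
E
```

```text
clock: 5.4
tcp_pos: [0.5305, 0.1475, 0.2436]
tool_rot: [[-0.898, 0.44, 0.001], [0.44, 0.898, -0.0], [-0.001, 0.0, -1.0]]
wrist_force: [-1.1, -3.1, 6.3]
width: 0.329
finger_force: 25.0
clock: 6.3
tcp_pos: [0.5303, 0.1478, 0.3215]
tool_rot: [[-0.898, 0.44, 0.001], [0.44, 0.898, 0.0], [-0.001, 0.001, -1.0]]
wrist_force: [0.2, 0.2, -4.1]
width: 0.332
finger_force: 35.0
lid 0.86 [284.0, 235.8, 384.2, 350.9]
lid_knob 0.72 [283.6, 232.2, 383.8, 354.3]
[0.52964655 0.14758545 0.31966267] [0.03833579 0.03726903 0.00271504]
tcp [0.5296 0.1476 0.3197] units shift [-3.09 -8.77  0.66] turn [0. 0. 0.]
```

```bash
python3 -m handwheel '{"increments": [[[-0.1,-0.3,0,0,0,0,20],[-0.2,-0.5,0,0,0,0,20],[-0.2,-0.6,0,0,0,0,20],[-0.2,-0.6,0,0,0,0,20],[-0.2,-0.6,0,0,0,0,20],[-0.2,-0.6,0,0,0,0,20],[-0.2,-0.6,0,0,0,0,20],[-0.2,-0.6,0,0,0,0,20],[-0.2,-0.6,0,0,0,0,20],[-0.2,-0.6,0,0,0,0,20],[-0.2,-0.6,0,0,0,0,20],[-0.2,-0.6,0,0,0,0,20],[-0.3,-0.6,0,0,0,0,20],[-0.3,-0.6,0,0,0,0,20],[-0.1,-0.5,0,0,0,0,20],[-0.1,-0.3,0,0,0,0,20],[0,0,0,0,0,0,20],[0,0,0,0,0,0,20]]]}'
python3 - <<'E'
from h import *
a=imaging.grab_frame("scene");b=imaging.grab_frame("side");cv2.imwrite("pics/s2.png",b)
o=readout.get_obs();print(o["tcp_pos"])
plan([.497,-.1295,.214])
for n in("scene","side"):
    r=[q for q in imaging.trace(n,"lid")];
    for q in r: print(n,q["confidence"],np.round(q["extent"],1))
    z=o["tcp_pos"][2]-.193;c=o["tcp_pos"][:2]
    e=ext(proj(n,np.r_[circ(c,.096,z),circ(c,.096,z+.004)]));print("pred rim",e.round(1))
E
```

```text
clock: 8.25
tcp_pos: [0.4972, -0.1303, 0.3206]
tool_rot: [[-0.898, 0.441, -0.0], [0.441, 0.898, 0.001], [0.0, 0.0, -1.0]]
wrist_force: [0.8, 0.0, -4.0]
width: 0.327
finger_force: 35.0
[ 0.49739179 -0.12972289  0.32062273]
tcp [ 0.4974 -0.1297  0.3206] units shift [ 0.01 -0.    3.55] turn [0. 0. 0.]
scene 0.81 [197.9 195.1  56.2  30.2]
scene 0.62 [249.  206.3  68.   42. ]
scene 0.59 [350.3 175.4  44.6  34.4]
pred rim [214.2 187.1 280.9 226.5]
side 0.79 [293.2 234.8  90.   59.1]
side 0.7 [236.3 378.4  95.7  80.4]
side 0.61 [101.2 231.4  68.7  56.9]
pred rim [250.4 199.2 334.6 260.4]
```

```bash
python3 -m handwheel '{"increments": [[[0,0,0.2,0,0,0,20],[0,0,0.4,0,0,0,20],[0,0,0.5,0,0,0,20],[0,0,0.5,0,0,0,20],[0,0,0.5,0,0,0,20],[0,0,0.5,0,0,0,20],[0,0,0.4,0,0,0,20],[0,0,0.2,0,0,0,20],[0,0,0.1,0,0,0,20],[0,0,0.1,0,0,0,20],[0,0,0,0,0,0,20],[0,0,0,0,0,0,20]]]}'
python3 - <<'E'
from h import *
o=readout.get_obs();a=imaging.grab_frame("scene");b=imaging.grab_frame("side");cv2.imwrite("pics/a3.png",a);cv2.imwrite("pics/b3.png",b)
for n in("scene","side"):
    r=[q for q in imaging.trace(n,"lid")];
    for q in r[:3]: print(n,q["confidence"],np.round(q["extent"],1))
    c=o["tcp_pos"][:2];z=o["tcp_pos"][2]-.193
    e=ext(proj(n,np.r_[circ(c,.096,z),circ(c,.096,z+.004)]));print("pred rim",e.round(1))
E
```

```text
clock: 9.65
tcp_pos: [0.4978, -0.1304, 0.2193]
tool_rot: [[-0.898, 0.44, 0.001], [0.44, 0.898, -0.0], [-0.001, 0.0, -1.0]]
wrist_force: [-0.8, -0.4, -3.2]
width: 0.325
finger_force: 35.0
scene 0.93 [250.5 234.3  63.3  44.1]
scene 0.92 [351.1 176.6  50.2  31.9]
scene 0.69 [194.9 194.6  50.1  31.9]
pred rim [216.8 213.7 280.3 254.7]
side 0.94 [234.8 378.6  93.7  82.9]
side 0.87 [295.  259.2  78.3  61.2]
side 0.64 [102.3 230.4  70.4  58.2]
pred rim [253.  228.4 331.6 289.2]
```

```bash
python3 -m handwheel '{"increments": [[[0,0,0.1,0,0,0,20],[0,0,0.05,0,0,0,20],[0,0,0,0,0,0,20]]]}'
python3 - <<'E'
from h import *
from scipy.optimize import minimize
for n,u in(("scene",(250,234)),("side",(293,259))):
    a=imaging.grab_frame(n);r=[q for q in imaging.trace(n,"lid") if np.hypot(*(np.array(q["extent"][:2])-u))<12]
    print(n,[(q["confidence"],np.round(q["extent"],1)) for q in r])
    hsv=cv2.cvtColor(a,cv2.COLOR_BGR2HSV);m=((hsv[...,1]<60)&(hsv[...,2]>110)).astype(np.uint8)
    b=np.zeros_like(m);b[u[1]-35:u[1]+36,u[0]-48:u[0]+49]=1;m&=b
    k=cv2.connectedComponentsWithStats(m);j=1+np.argmax(k[2][1:,4]);print("colour",k[2][j],k[3][j])
o=readout.get_obs();print(o["tcp_pos"],o["wrist_force"])
E
```

```text
clock: 10.15
tcp_pos: [0.4972, -0.1302, 0.2138]
tool_rot: [[-0.898, 0.44, -0.001], [0.44, 0.898, 0.0], [0.001, -0.0, -1.0]]
wrist_force: [0.6, -0.2, -4.5]
width: 0.326
finger_force: 35.0
scene [(0.96, array([248.3, 234.6,  64. ,  42.8]))]
colour [ 217  218   64   40 1794] [248.49275362 238.80156076]
side [(0.57, array([292.4, 262.7,  81.6,  60.2]))]
colour [ 254  233   79   60 2806] [290.60655738 266.55844619]
[ 0.49746577 -0.13026218  0.21418392] [ 0.45398033 -0.49891501 -3.90506966]
```

```bash
python3 -m handwheel '{"increments": [[[0,0,0.05,0,0,0,20],[0,0,0.03,0,0,0,20],[0,0,0,0,0,0,20]]]}'
python3 - <<'E'
from h import *
from scipy.optimize import minimize
E={}
for n,u in(("scene",(250,234)),("side",(293,259))):
    a=imaging.grab_frame(n);hsv=cv2.cvtColor(a,cv2.COLOR_BGR2HSV);m=((hsv[...,1]<60)&(hsv[...,2]>110)).astype(np.uint8)
    b=np.zeros_like(m);b[u[1]-35:u[1]+36,u[0]-48:u[0]+49]=1;m&=b
    k=cv2.connectedComponentsWithStats(m);j=1+np.argmax(k[2][1:,4]);x,y,w,h=k[2][j][:4];E[n]=np.array([x,y,x+w,y+h])-.5
def f(c):
    return sum(((ext(proj(n,np.r_[circ(c,.096,c[2]),circ(c,.096,c[2]+.004)]))-E[n])[[0,2,3]]**2).sum() for n in E)
r=minimize(f,[.497,-.13,.02],method="Nelder-Mead",options=dict(xatol=1e-5));print(r.x,r.fun,E)
E
```

```text
clock: 10.65
tcp_pos: [0.4977, -0.1303, 0.2125]
tool_rot: [[-0.898, 0.44, 0.0], [0.44, 0.898, -0.0], [-0.0, -0.0, -1.0]]
wrist_force: [-3.0, 0.3, 3.1]
width: 0.328
finger_force: 35.0
[ 0.49842562 -0.13175815  0.01559744] 1.0274386050329813 {'scene': array([216.5, 217.5, 280.5, 257.5]), 'side': array([253.5, 232.5, 332.5, 292.5])}
```

```bash
python3 -m handwheel '{"increments": [[[0,0,0,0,0,0,34],[0,0,0,0,0,0,50],[0,0,0,0,0,0,70],[0,0,0,0,0,0,70],[0,0,-0.5,0,0,0,70],[0,0,-1,0,0,0,70],[0,0,-1,0,0,0,70],[0,0,-1,0,0,0,70],[0,0,-1,0,0,0,70],[0,0,-0.5,0,0,0,70],[0,0,0,0,0,0,70]]]}' 10
python3 - <<'E'
from h import *
a=imaging.grab_frame("scene");b=imaging.grab_frame("side");cv2.imwrite("pics/s4.png",cv2.hconcat([a[150:330,100:440],b[150:330,150:490]]))
yaw=-.27;R0=Rz(yaw)@Ry(-.35);Rt=R0@np.diag([-1,1,-1]);s=np.array([.4415,-.374,.108])
print(Rt.round(3).tolist());plan(s+.332*R0[:,2],Rt)
E
```

```text
clock: 11.85
tcp_pos: [0.4984, -0.1306, 0.3643]
tool_rot: [[-0.898, 0.44, 0.005], [0.44, 0.898, -0.002], [-0.005, 0.001, -1.0]]
wrist_force: [-0.4, 0.7, -0.1]
width: 0.796
finger_force: 0.0
[[-0.905, 0.267, 0.33], [0.251, 0.964, -0.091], [-0.343, 0.0, -0.939]]
tcp [ 0.4972 -0.1302  0.3609] units shift [ 1.82 -8.82 -1.96] turn [-0.37 -4.01 -2.11]
```

View pics/s4.png

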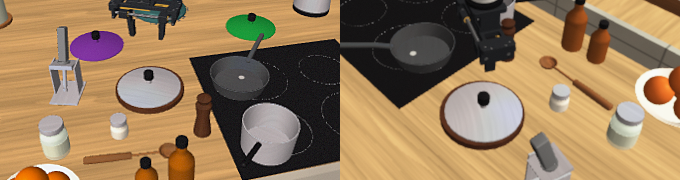

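The lid sits centred on the board at scene (250,238), knob up. The bright spot is now visible at scene (341,227) and side (219,204).

```bash
python3 -m handwheel '{"increments": [[[0.1,-0.4,-0.2,0,0,0,70],[0.2,-0.8,-0.2,0,0,0,70],[0.2,-0.9,-0.2,0,0,0,70],[0.2,-0.9,-0.2,0,0,0,70],[0.2,-0.9,-0.2,0,0,0,70],[0.2,-0.9,-0.2,0,0,0,70],[0.2,-0.9,-0.2,0,0,0,70],[0.2,-0.9,-0.2,0,0,0,70],[0.2,-0.9,-0.2,0,0,0,70],[0.1,-0.9,-0.2,0,0,0,70],[0,-0.4,0,0,0,0,70],[0,0,0,-0.1,-0.8,-0.4,70],[0,0,0,-0.1,-0.8,-0.4,70],[0,0,0,-0.1,-0.8,-0.4,70],[0,0,0,-0.1,-0.8,-0.4,70],[0,0,0,0,-0.8,-0.4,70],[0,0,0,0,0,-0.1,70],[0,0,0,0,0,0,70],[0,0,0,0,0,0,70]]]}'
python3 - <<'E'
from h import *
yaw=-.27;R0=Rz(yaw)@Ry(-.35);Rt=R0@np.diag([-1,1,-1]);s=np.array([.4415,-.374,.108])
a=imaging.grab_frame("wrist")
T=lambda X:X@R0.T+s
p=proj("wrist",T(np.r_[box(.015,.012,.006,.106)]));print(p.round())
for q in p: cv2.circle(a,tuple(int(v) for v in q.round()),2,(0,0,255),-1)
for q in proj("wrist",T(circ((0,0),.018,.006))): cv2.circle(a,tuple(int(v) for v in q.round()),1,(0,255,0),-1)
cv2.imwrite("pics/w5.png",a);cv2.imwrite("pics/w5raw.png",imaging.grab_frame("wrist"))
for l in("probe","dock"):
    for r in imaging.trace("wrist",l): print(l,r["confidence"],r["extent"])
plan(s+.332*R0[:,2],Rt)
# spot
for n,u in(("scene",(341,227)),("side",(219,204))):
    g=imaging.grab_frame(n).min(2);w=g[u[1]-6:u[1]+7,u[0]-8:u[0]+9].astype(float);t=np.clip(w-(w.max()+np.median(w))/2,0,None)
    yy,xx=np.mgrid[:13,:17];c=np.array([(xx*t).sum(),(yy*t).sum()])/t.sum()+[u[0]-8,u[1]-6];print(n,c,w.max(),np.median(w),onz(n,c,.010))
E
```

```text
clock: 13.85
tcp_pos: [0.3328, -0.3435, 0.4213]
tool_rot: [[-0.905, 0.269, 0.33], [0.253, 0.963, -0.09], [-0.342, 0.002, -0.94]]
wrist_force: [-0.4, 0.0, 0.8]
width: 0.797
finger_force: 0.0
[[267. 171.]
 [260. 203.]
 [296. 171.]
 [302. 203.]
 [267. 205.]
 [261. 251.]
 [295. 205.]
 [301. 251.]]
probe 0.9 [285.4, 215.2, 43.0, 85.5]
probe 0.6 [287.4, 164.2, 94.9, 135.7]
dock 0.73 [286.9, 162.9, 89.2, 131.5]
tcp [ 0.333  -0.3436  0.4218] units shift [ 0.06 -0.01  0.05] turn [ 0.01  0.   -0.02]
scene [341.05094614 226.89082969] 196.0 74.0 [0.50967731 0.16469796 0.01      ]
side [222.57544225 202.86680541] 208.0 79.0 [0.50610774 0.16230634 0.01      ]
```

View pics/w5.png

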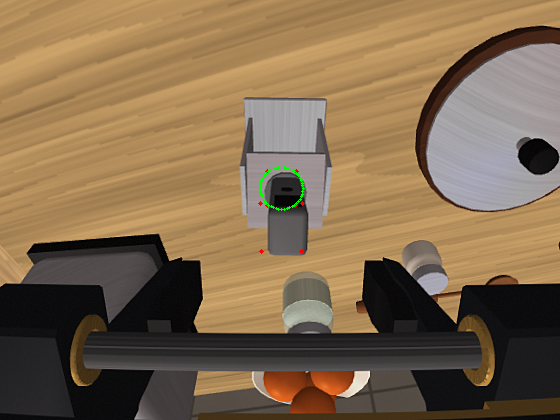

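Wrist picture: the dock is upright at (287,162). The handle top runs from x 267 to 308 and down to y 255, about 6 px right of my prediction, while the flange matches. That points to a yaw error in my fit, so I refine it.

```bash
python3 - <<'E'
from h import *
a=cv2.imread("pics/w5raw.png")
g=cv2.cvtColor(a,cv2.COLOR_BGR2GRAY)
c=cv2.resize(a[90:265,220:350],None,fx=3.4,fy=3.4,interpolation=cv2.INTER_CUBIC);cv2.imwrite("pics/c6.png",c)
for y in(195,215,225,235,245,250): print(y,g[y,255:320:1].tolist())
E
```

```text
195 [148, 149, 148, 148, 149, 150, 148, 148, 153, 134, 100, 90, 94, 96, 90, 60, 36, 36, 42, 27, 7, 4, 5, 5, 7, 5, 5, 5, 5, 9, 4, 5, 5, 1, 7, 12, 11, 9, 12, 10, 10, 12, 8, 11, 5, 23, 37, 34, 55, 86, 97, 135, 156, 152, 150, 150, 150, 151, 151, 150, 151, 152, 149, 150, 152]
215 [148, 148, 149, 148, 149, 148, 149, 149, 148, 148, 148, 152, 141, 96, 73, 87, 88, 88, 88, 87, 88, 85, 87, 87, 87, 86, 85, 87, 85, 85, 85, 84, 85, 86, 84, 85, 83, 83, 84, 82, 84, 84, 83, 82, 81, 82, 82, 82, 80, 73, 69, 59, 41, 88, 140, 150, 147, 145, 145, 145, 145, 146, 146, 145, 146]
225 [154, 154, 154, 153, 154, 154, 154, 154, 153, 155, 153, 158, 133, 79, 76, 91, 93, 93, 93, 94, 94, 94, 93, 92, 93, 94, 93, 93, 92, 92, 91, 93, 93, 91, 93, 91, 92, 92, 90, 91, 91, 90, 89, 90, 89, 91, 89, 88, 80, 75, 68, 58, 52, 128, 164, 155, 156, 155, 156, 155, 156, 154, 155, 154, 154]
235 [143, 141, 139, 139, 139, 139, 138, 140, 139, 138, 139, 141, 119, 80, 80, 91, 93, 93, 95, 95, 97, 96, 95, 97, 94, 94, 94, 94, 94, 93, 94, 94, 93, 91, 93, 93, 92, 93, 91, 93, 90, 91, 91, 91, 92, 92, 93, 88, 80, 72, 67, 51, 67, 126, 148, 142, 140, 141, 139, 140, 141, 139, 139, 141, 141]
245 [145, 146, 146, 146, 144, 144, 142, 143, 141, 143, 141, 144, 123, 81, 80, 92, 93, 96, 97, 97, 99, 98, 97, 98, 98, 98, 97, 96, 96, 97, 96, 97, 95, 94, 93, 95, 94, 94, 92, 93, 95, 93, 93, 91, 92, 92, 90, 85, 81, 71, 62, 41, 109, 150, 147, 146, 148, 149, 150, 152, 154, 155, 154, 155, 154]
250 [137, 136, 134, 133, 131, 130, 128, 127, 126, 129, 130, 136, 145, 123, 93, 88, 92, 96, 98, 101, 100, 100, 98, 98, 98, 99, 96, 98, 97, 96, 95, 97, 97, 96, 94, 96, 96, 94, 94, 94, 94, 94, 95, 94, 93, 93, 90, 83, 76, 67, 51, 85, 137, 151, 148, 149, 149, 148, 147, 145, 146, 144, 144, 144, 145]
```

View pics/c6.png

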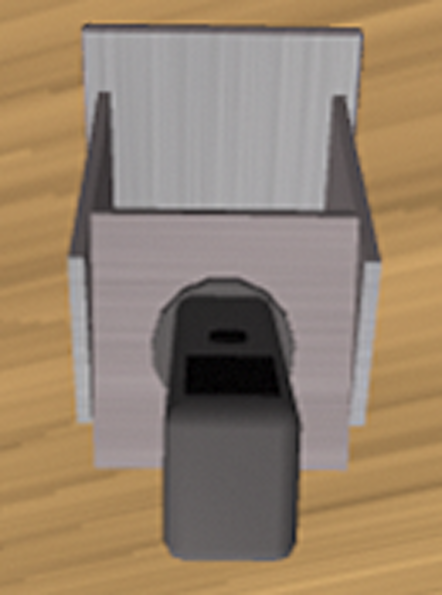

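```bash
python3 - <<'E'
from h import *
from scipy.optimize import least_squares
print(P("wrist")[2].round(3).tolist(),readout.get_obs()["tcp_pos"])
PR=P("wrist")
fl=circ((0,0),.018,.006);top=box(.015,.012,.106,.106)[::2]
def res(p):
    R0=Rz(p[2])@Ry(-p[3]);s=np.r_[p[:2],.108]
    q=lambda X:proj("wrist",X@R0.T+s)
    e=ext(q(fl));t=ext(q(top));c=q(np.array([[.033,.033,0],[.033,-.033,0]]))
    return np.r_[(e-[264.7,171.8,307,0])[:3],(t-[267.5,0,307.5,254])[[0,2,3]],(c-[[247,152.4],[325.9,152.9]]).ravel(), (p[3]-.35)*300]
r=least_squares(res,[.4415,-.374,-.27,.35]);print(r.x,r.cost,r.fun.round(1))
p=r.x;R0=Rz(p[2])@Ry(-p[3]);s=np.r_[p[:2],.108]
print(proj("wrist",np.array([[-.033,.033,0],[-.033,-.033,0],[-.033,.033,-.012],[-.033,-.033,-.012]])@R0.T+s))
for n in("scene","side"):
    print(n,ext(proj(n,np.r_[fl,box(.015,.012,.006,.106)]@R0.T+s)))
E
```

```text
[[0.269, 0.963, 0.001], [0.77, -0.215, 0.601], [0.579, -0.16, -0.799]] [ 0.33293217 -0.3435926   0.42182966]
[ 0.41726412 -0.36216358 -0.13236668  0.2799884 ] 9274.769807364914 [ -0.  -34.    2.7 -10.5  -0.  -24.6  84.5  39.8 -72.   48.3 -21. ]
[[323.82805581 112.2531483 ]
 [240.69918382 123.2973752 ]
 [322.82270832 110.62868185]
 [242.74360053 121.29146107]]
scene [157.3294275  170.0083038  172.46738031 206.09239704]
side [328.21580058 283.40855264 355.73446201 325.41806337]
```

```bash
python3 - <<'E'
from h import *
from scipy.optimize import least_squares
fl=circ((0,0),.018,.006);top=box(.015,.012,.106,.106)[::2]
def res(p):
    R0=Rz(p[2])@Ry(-p[3]);s=np.r_[p[:2],.108]
    q=lambda X:proj("wrist",X@R0.T+s)
    e=ext(q(fl));t=ext(q(top));c=q(np.array([[-.033,-.033,0],[-.033,.033,0],[.033,-.033,0],[.033,.033,0]]))
    return np.r_[(e-[264.7,171.8,307,0])[:3],(t-[267.5,0,307.5,254])[[0,2,3]],(c-[[247,152.4],[325.9,152.9],[247.9,227.4],[322.4,227.9]]).ravel(), (p[3]-.35)*300]
r=least_squares(res,[.4415,-.374,-.27,.35]);print(r.x,r.cost,r.fun.round(1))
p=r.x;R0=Rz(p[2])@Ry(-p[3]);s=np.r_[p[:2],.108]
for n in("scene","side"):
    print(n,ext(proj(n,np.r_[fl,box(.015,.012,.006,.106)]@R0.T+s)))
for yaw,S in((p[2],s),):
    R0=Rz(yaw)@Ry(-.35);Rt=R0@np.diag([-1,1,-1]);plan(S+.332*R0[:,2],Rt);plan(S+.212*R0[:,2],Rt)
E
```

```text
[ 0.44718299 -0.37175764 -0.27462703  0.35313969] 3.987965177841671 [-0.2 -0.4 -0.1 -0.3  1.   1.8 -0.5  0.  -0.8 -0.3  0.4 -0.6  0.1 -1.
  0.9]
scene [155.45027558 175.32185707 169.45175242 211.8817238 ]
side [338.70683602 278.22039515 369.15746665 319.20477265]
tcp [ 0.3329 -0.3436  0.4218] units shift [-0.1   0.13  0.1 ] turn [0.02 0.01 0.03]
tcp [ 0.3329 -0.3436  0.4218] units shift [-0.09  0.12  4.1 ] turn [0.02 0.01 0.03]
```

```bash
python3 -m handwheel '{"increments": [[[-0.09,0.12,0,0,0,0.03,70],[0,0,0.3,0,0,0,70],[0,0,0.5,0,0,0,70],[0,0,0.6,0,0,0,70],[0,0,0.6,0,0,0,70],[0,0,0.6,0,0,0,70],[0,0,0.5,0,0,0,70],[0,0,0.5,0,0,0,60],[0,0,0.3,0,0,0,50],[0,0,0.1,0,0,0,44],[0,0,0,0,0,0,38],[0,0,0,0,0,0,32],[0,0,0,0,0,0,26],[0,0,0,0,0,0,15],[0,0,0,0,0,0,15],[0,0,0,0,0,0,15],[0,0,0,0,0,0,15]]]}' 15
python3 - <<'E'
from h import *
s=np.array([.4472,-.3718,.108]);R0=Rz(-.275)@Ry(-.35);plan(s+.212*R0[:,2],R0@np.diag([-1,1,-1]))
o=readout.get_obs();print(o["joint_pos"].round(2),o["wrist_force"])
E
```

```text
clock: 15.85
tcp_pos: [0.376, -0.352, 0.3109]
tool_rot: [[-0.903, 0.271, 0.332], [0.255, 0.963, -0.092], [-0.345, 0.001, -0.939]]
wrist_force: [-3.5, 0.6, 5.6]
width: 0.27
finger_force: 15.0
tcp [ 0.376  -0.352   0.3109] units shift [0.01 0.01 0.13] turn [0.02 0.02 0.  ]
[-0.87 -0.05  2.15  0.28  0.76 -2.34] [-3.50449168  0.55994997  5.55253724]
```

```bash
python3 -m handwheel '{"increments": [[[0,0,0,0,0,0,15],[0,0,0,0,0,0,15],[0,0,-0.1,0,0,0,15],[0,0,-0.3,0,0,0,15],[0,0,-0.4,0,0,0,15],[0,0,-0.5,0,0,0,15],[0,0,-0.5,0,0,0,15],[0,0,-0.5,0,0,0,15],[0,0,-0.5,0,0,0,15],[0,0,-0.5,0,0,0,15],[0,0,-0.5,0,0,0,15],[0,0,-0.3,0,0,0,15],[0,0,-0.2,0,0,0,15],[0,0,0,0,0,0,15]]]}' 40
python3 - <<'E'
from h import *
Rd=Rz(-.275)@np.diag([-1,1,-1]);plan([.336,-.341,.47],Rd)
o=readout.get_obs();print(o["joint_pos"].round(2))
E
```

```text
clock: 17.25
tcp_pos: [0.333, -0.34, 0.4322]
tool_rot: [[-0.903, 0.271, 0.332], [0.255, 0.963, -0.093], [-0.345, 0.001, -0.939]]
wrist_force: [0.3, -0.3, -1.7]
width: 0.264
finger_force: 40.0
tcp [ 0.333  -0.34    0.4322] units shift [-0.53 -0.   -1.15] turn [0.01 4.04 0.  ]
[-0.93 -0.24  2.08  0.25  1.03 -2.32]
```

```bash
python3 -m handwheel '{"increments": [[[-0.2,0,-0.4,0,0,0,15],[-0.2,0,-0.5,0,0,0,15],[-0.2,0,-0.4,0,0.2,0,15],[0,0,0,0,0.4,0,15],[0,0,0,0,0.6,0,15],[0,0,0,0,0.6,0,15],[0,0,0,0,0.6,0,15],[0,0,0,0,0.6,0,15],[0,0,0,0,0.6,0,15],[0,0,0,0,0.4,0,15],[0,0,0,0,0,0,15],[0,0,0,0,0,0,15]]]}'
python3 - <<'E'
from h import *
Rd=Rz(-.275)@np.diag([-1,1,-1]);plan([.50,.06,.45],Rd)
o=readout.get_obs();print(o["joint_pos"].round(2))
E
```

```text
clock: 18.45
tcp_pos: [0.3368, -0.341, 0.4738]
tool_rot: [[-0.963, 0.271, 0.003], [0.271, 0.963, 0.002], [-0.002, 0.002, -1.0]]
wrist_force: [0.2, 0.6, -1.6]
width: 0.269
finger_force: 40.0
tcp [ 0.3368 -0.341   0.4738] units shift [-1.62 14.34  0.83] turn [0.03 0.03 0.01]
[-0.84 -0.15  1.91  0.    1.38 -2.14]
```

```bash
python3 -m handwheel '{"increments": [[[0,0.3,0,0,0,0,15],[0,0.7,0,0,0,0,15],[0,1,0,0,0,0,15],[0,1,0,0,0,0,15],[0,1,0,0,0,0,15],[0,1,0,0,0,0,15],[-0.1,1,0,0,0,0,15],[-0.1,1,0,0,0,0,15],[-0.1,1,0,0,0,0,15],[-0.1,1,0,0,0,0,15],[-0.1,1,0,0,0,0,15],[-0.1,1,0,0,0,0,15],[-0.1,1,0,0,0,0,15],[-0.1,1,0,0,0,0,15],[-0.1,1,0,0,0,0,15],[-0.1,1,0,0,0,0,15],[0,1,0,0,0,0,15],[0,0.7,0,0,0,0,15],[0,0.4,0,0,0,0,15],[0,0.6,0,0,0,0,15]]]}'
python3 -m handwheel '{"increments": [[[0,0,0.2,0,0,0,15],[0,0,0.5,0,0,0,15],[0,0,0.6,0,0,0,15],[0,0,0.4,0,0,0,15],[0,0,0,0,0,0,15],[0,0,0,0,0,0,15]]]}'
python3 - <<'E'
from h import *
a=imaging.grab_frame("wrist");b=imaging.grab_frame("side")[130:290,120:360];c=imaging.grab_frame("scene")[130:290,240:480]
K,d,R,t=P("wrist");o=readout.get_obs();Rt=o["tool_rot"];p=o["tcp_pos"]
print(p,o["joint_pos"].round(2))
pr=[p+Rt[:,2]*k for k in(.147,.212,.299)]
print("probe axis",proj("wrist",pr).round(1),"spot",proj("wrist",[[.508,.163,.01]]).round(1))
big=cv2.hconcat([a,cv2.resize(cv2.vconcat([b,c]),(240,420))]);cv2.imwrite("pics/w7raw.png",a)
for n in("probe","test_spot","pan"):
    for r in imaging.trace("wrist",n): print(n,r["confidence"],r["extent"])
cv2.imwrite("pics/w7.png",big)
E
```

```text
clock: 20.45
tcp_pos: [0.5089, 0.1626, 0.4753]
tool_rot: [[-0.963, 0.271, 0.002], [0.271, 0.963, 0.001], [-0.002, 0.002, -1.0]]
wrist_force: [0.5, -0.4, -0.4]
width: 0.269
finger_force: 40.0
clock: 21.05
tcp_pos: [0.5092, 0.1616, 0.4237]
tool_rot: [[-0.962, 0.272, 0.001], [0.272, 0.962, 0.001], [-0.001, 0.001, -1.0]]
wrist_force: [1.1, -0.6, -1.5]
width: 0.27
finger_force: 40.0
[0.50964303 0.16200626 0.42516508] [ 0.26 -0.02  1.88  0.    1.27 -1.04]
probe axis [[282.1 300. ]
 [282.  239.3]
 [282.  198.6]] spot [[281.3 167.7]]
probe 0.86 [282.0, 293.8, 83.0, 212.4]
test_spot 0.64 [277.6, 134.2, 199.6, 268.4]
pan 0.83 [278.4, 136.5, 196.9, 270.7]
```

View pics/w7.png

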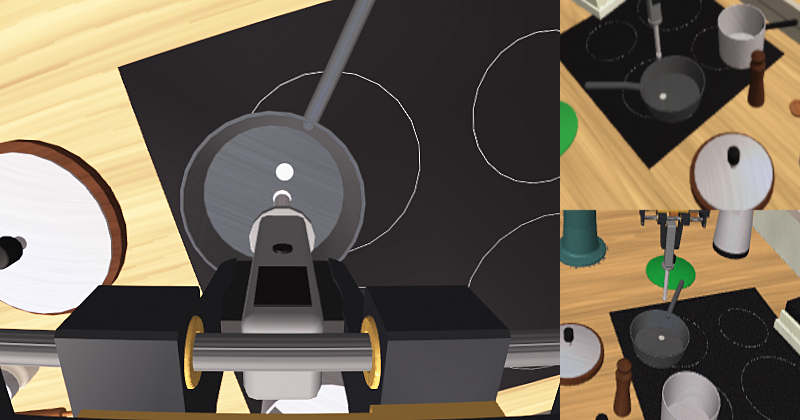

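Wrist picture: the probe hangs upright in the grip with its tip at (282,195). The spot is clear at (285,172) on the skillet floor, and the lid stays on the board.

```bash
python3 - <<'E'
from h import *
a=cv2.imread("pics/w7raw.png");g=a.min(2)
w=(g[160:184,272:298]>190).astype(np.uint8);k=cv2.connectedComponentsWithStats(w);j=1+np.argmax(k[2][1:,4]);c=k[3][j]+[272,160];print(c,k[2][j])
s=onz("wrist",c,.010);print("spot",s)
o=readout.get_obs();R=o["tool_rot"];p=o["tcp_pos"]
print("pred tip ext",ext(proj("wrist",circ((0,0),.007,.299)@R.T+p)).round(1),"upper end of tip part",ext(proj("wrist",circ((0,0),.007,.284)@R.T+p)).round(1))
for y in range(184,216,3): print(y,g[y,268:298].tolist())
plan([s[0],s[1],.36])
E
```

```text
[284.13135593 171.30508475] [  4   3  17  17 236]
spot [0.5123177  0.16497937 0.01      ]
pred tip ext [272.9 189.8 291.1 207.3] upper end of tip part [272.4 194.6 291.6 213. ]
184 [111, 110, 111, 107, 110, 110, 111, 110, 110, 109, 109, 108, 108, 108, 111, 111, 112, 109, 110, 109, 108, 108, 107, 108, 106, 108, 107, 107, 107, 109]
187 [112, 111, 112, 112, 112, 110, 111, 112, 110, 110, 108, 108, 107, 110, 110, 107, 107, 107, 106, 108, 109, 109, 110, 110, 110, 107, 108, 106, 106, 106]
190 [110, 113, 113, 114, 112, 112, 109, 109, 110, 105, 104, 160, 193, 235, 245, 229, 188, 122, 103, 105, 106, 108, 108, 106, 108, 106, 106, 108, 108, 108]
193 [113, 113, 111, 109, 106, 115, 145, 230, 255, 255, 255, 251, 236, 237, 236, 245, 250, 255, 255, 255, 232, 140, 97, 102, 108, 108, 110, 108, 110, 110]
196 [110, 109, 109, 104, 109, 201, 255, 243, 169, 113, 102, 113, 116, 111, 111, 115, 111, 106, 95, 125, 220, 255, 203, 91, 106, 108, 109, 108, 108, 108]
199 [111, 112, 112, 109, 116, 228, 217, 113, 102, 109, 111, 116, 117, 111, 114, 117, 115, 111, 110, 104, 93, 162, 202, 153, 103, 110, 111, 111, 110, 110]
202 [109, 111, 111, 110, 105, 123, 130, 115, 108, 108, 113, 119, 117, 113, 114, 118, 116, 111, 108, 108, 103, 100, 104, 107, 107, 109, 107, 109, 109, 109]
205 [111, 109, 113, 112, 110, 133, 128, 101, 97, 97, 100, 106, 104, 100, 101, 105, 103, 99, 99, 98, 94, 96, 108, 110, 110, 109, 110, 110, 112, 111]
208 [99, 84, 72, 70, 64, 62, 97, 120, 118, 119, 119, 120, 117, 119, 118, 119, 118, 120, 119, 119, 120, 107, 79, 64, 65, 74, 81, 85, 98, 109]
211 [154, 182, 184, 193, 199, 194, 194, 193, 193, 192, 192, 192, 192, 191, 192, 192, 193, 192, 192, 191, 193, 193, 194, 195, 196, 191, 178, 158, 115, 74]
214 [207, 207, 207, 205, 205, 203, 204, 204, 204, 203, 202, 203, 203, 202, 201, 203, 204, 202, 203, 203, 203, 203, 203, 202, 202, 203, 203, 204, 204, 205]
tcp [0.5095 0.1622 0.425 ] units shift [-0.06  0.11  2.17] turn [0. 0. 0.]
```

```bash
python3 -m handwheel '{"increments": [[[-0.06,0.11,0.2,0,0,0,15],[0,0,0.5,0,0,0,15],[0,0,0.6,0,0,0,15],[0,0,0.6,0,0,0,15],[0,0,0.6,0,0,0,15],[0,0,0.4,0,0,0,15],[0,0,0.1,0,0,0,15],[0,0,0,0,0,0,15],[0,0,0,0,0,0,15]]]}'
python3 - <<'E'
from h import *
o=readout.get_obs();a=imaging.grab_frame("wrist");g=a.min(2);R=o["tool_rot"];p=o["tcp_pos"]
print(p,o["wrist_force"],"tip",ext(proj("wrist",circ((0,0),.007,.299)@R.T+p)).round(1))
for z in(.3155,):print("spot under",ext(proj("wrist",circ((0,0),.009,p[2]-.010)@R.T+p)).round(1))
s=cv2.imread("pics/w7raw.png");x=cv2.imwrite("pics/c8.png",cv2.hconcat([cv2.resize(a[140:240,230:340],None,fx=4,fy=4),]))
for n,u in(("side",(222,203)),("scene",(341,227))):
    q=imaging.grab_frame(n);cv2.imwrite(f"pics/c8{n}.png",q[u[1]-40:u[1]+40,u[0]-40:u[0]+40])
    print(n,"tip",proj(n,[p+R[:,2]*.299]).round(1),"foot",proj(n,[[p[0],p[1],.01]]).round(1))
m=cv2.vconcat([cv2.resize(cv2.imread(f"pics/c8{n}.png"),(300,300)) for n in("side","scene")])
cv2.imwrite("pics/c8.png",cv2.hconcat([cv2.resize(cv2.imread("pics/c8.png"),(480,600)),m]))
E
```

```text
clock: 22.25
tcp_pos: [0.5125, 0.1651, 0.3348]
tool_rot: [[-0.963, 0.271, 0.004], [0.271, 0.963, 0.002], [-0.003, 0.003, -1.0]]
wrist_force: [-0.2, -0.0, -1.2]
width: 0.267
finger_force: 40.0
[0.51252317 0.16508099 0.33483301] [-0.20797111 -0.04106113 -1.20828412] tip [272.7 189.3 290.9 206.9]
spot under [271.1 179.7 292.6 200.7]
side tip [[223.  194.3]] foot [[223.8 201.4]]
scene tip [[342.6 221.1]] foot [[341.5 227.4]]
```

View pics/c8.png

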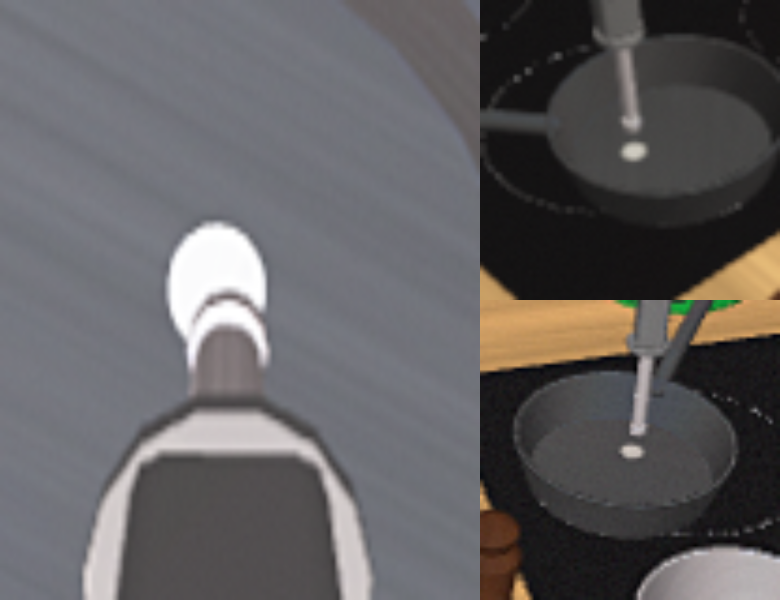

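The tip hangs just above the spot. In the wrist view the spot lies about 2 mm left and 2 mm up of being exactly below the tip. I correct that and step down on the force reading.

```bash
python3 -m handwheel '{"increments": [[[0.07,-0.07,0,0,0,0,15],[0,0,0.2,0,0,0,15],[0,0,0.2,0,0,0,15],[0,0,0.1,0,0,0,15],[0,0,0,0,0,0,15],[0,0,0,0,0,0,15]]]}'
python3 - <<'E'
from h import *
f=[];z=[]
for i in range(8):
    a=imaging.grab_frame("wrist");o=readout.get_obs();f.append(o["wrist_force"]);z.append(o["tcp_pos"])
print(np.mean(f,0),np.std(f,0),np.mean(z,0),np.std(z,0))
R=o["tool_rot"];p=np.mean(z,0)
g=a.min(2);print("spot",ext(proj("wrist",circ((0,0),.009,p[2]-.010)@R.T+p)).round(1),"tip",ext(proj("wrist",circ((0,0),.007,.301)@R.T+p)).round(1))
for y in range(176,200,2): print(y,g[y,264:300].tolist())
E
```

```text
clock: 23.0
tcp_pos: [0.5095, 0.1635, 0.3188]
tool_rot: [[-0.963, 0.271, 0.002], [0.271, 0.963, 0.001], [-0.001, 0.002, -1.0]]
wrist_force: [-0.3, -0.4, -1.7]
width: 0.269
finger_force: 40.0
[-0.1489866  -0.35962804 -1.65593412] [0.38252195 0.47056713 0.59460803] [0.50970368 0.16356275 0.31931622] [3.64881527e-05 1.60482331e-05 9.82362969e-05]
spot [270.7 184.4 293.3 206.3] tip [273.  189.3 291.1 206.7]
176 [115, 117, 115, 118, 119, 118, 119, 118, 120, 118, 118, 118, 118, 119, 117, 119, 120, 120, 120, 120, 118, 117, 117, 116, 116, 114, 114, 115, 114, 115, 114, 114, 113, 112, 111, 112]
178 [114, 113, 113, 113, 114, 114, 117, 116, 117, 117, 118, 119, 118, 117, 117, 118, 116, 117, 117, 117, 118, 121, 120, 118, 118, 118, 118, 114, 114, 115, 113, 115, 114, 115, 114, 114]
180 [119, 117, 116, 116, 113, 114, 113, 113, 115, 115, 115, 117, 118, 117, 117, 119, 118, 117, 118, 118, 117, 116, 118, 119, 119, 121, 119, 120, 119, 119, 118, 116, 116, 116, 114, 114]
182 [120, 121, 120, 119, 119, 118, 117, 117, 114, 115, 112, 113, 114, 115, 114, 115, 116, 114, 117, 117, 118, 116, 115, 116, 117, 118, 117
[... 815 characters left out ...]
102, 202, 255, 255, 224, 148, 229, 255, 255, 255, 255, 255, 255, 255, 255, 255, 255, 238, 134, 144, 246, 255, 255, 226, 95, 109, 113, 112, 113, 112]
194 [116, 117, 117, 119, 118, 113, 98, 250, 255, 236, 222, 253, 255, 253, 223, 177, 148, 147, 147, 163, 173, 199, 244, 255, 255, 220, 229, 254, 255, 250, 156, 108, 116, 116, 115, 114]
196 [117, 116, 117, 116, 116, 111, 110, 250, 255, 241, 249, 248, 171, 107, 109, 119, 122, 117, 119, 122, 118, 111, 101, 115, 222, 253, 217, 237, 255, 252, 169, 110, 119, 118, 120, 117]
198 [112, 114, 116, 116, 116, 113, 99, 231, 252, 252, 242, 145, 105, 113, 117, 124, 124, 120, 120, 124, 121, 117, 113, 109, 90, 188, 230, 248, 255, 241, 112, 115, 118, 119, 120, 120]
```

Spot and tip are now concentric in the picture (x 282.5 against 282).

```bash
cat > f.py <<'E'
from h import *
f=[];z=[]
for i in range(8):
    a=imaging.grab_frame("wrist");o=readout.get_obs();f.append(o["wrist_force"]);z.append(o["tcp_pos"])
print("F",np.mean(f,0).round(2),"p",np.mean(z,0).round(4))
E
python3 -m handwheel '{"increments": [[[0,0,0.1,0,0,0,15],[0,0,0.1,0,0,0,15],[0,0,0,0,0,0,15],[0,0,0,0,0,0,15]]]}' >/dev/null; python3 f.py
python3 -m handwheel '{"increments": [[[0,0,0.03,0,0,0,15],[0,0,0,0,0,0,15]]]}' >/dev/null; python3 f.py
python3 -m handwheel '{"increments": [[[0,0,0.03,0,0,0,15],[0,0,0,0,0,0,15]]]}' >/dev/null; python3 f.py
```

```text
F [ 0.02  0.11 -0.99] p [0.5096 0.1635 0.3132]
F [ 0.18  0.04 -0.57] p [0.5097 0.1636 0.3123]
F [ 0.25 -0.06 -0.22] p [0.5097 0.1636 0.3114]
```

```bash
sed -i 's/range(8)/range(16)/' f.py; python3 f.py
python3 -m handwheel '{"increments": [[[0,0,0.04,0,0,0,15],[0,0,0,0,0,0,15]]]}' >/dev/null; python3 f.py
```

```text
F [ 0.4   0.03 -0.22] p [0.5096 0.1636 0.3114]
F [0.5  0.28 0.31] p [0.5096 0.1636 0.3102]
```

```bash
python3 -m handwheel '{"increments": [[[0,0,0.02,0,0,0,15],[0,0,0,0,0,0,15],[0,0,0,0,0,0,15]]]}' >/dev/null; python3 f.py
python3 - <<'E'
from h import *
a=imaging.grab_frame("wrist");g=cv2.imread("pics/w7raw.png")
b=imaging.grab_frame("side");c=imaging.grab_frame("scene");r=lambda x:cv2.resize(x,None,fx=4,fy=4,interpolation=cv2.INTER_CUBIC)
cv2.imwrite("pics/c9.png",cv2.hconcat([r(a[160:240,240:320]),r(b[150:230,183:263])]))
E
```

```text
F [0.36 0.48 0.83] p [0.5096 0.1635 0.3096]
```

View pics/c9.png

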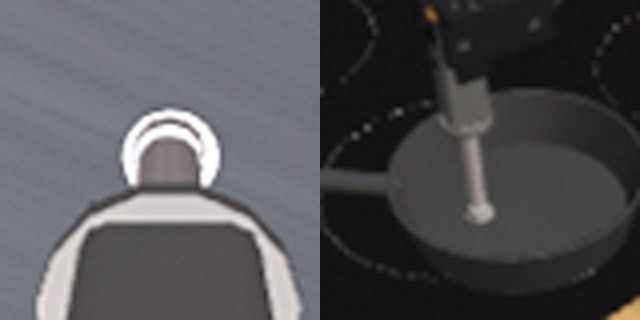

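The tip stands centred on the spot with the probe upright. The spring force is about 2.0–2.5 N, which puts the tip about half-way in.

```bash
python3 -c "
from cell import ctrl,readout
print(readout.get_obs()['clock']);print(ctrl.close_job())"
```

```text
28.45
the job is handed in; nothing more can be done
None
```

I handed the job in at 28.5 s of the 58 s allowed: the lid lies knob up, about 3 mm from the centre of the board, and the gripper holds the thermometer upright with its tip centred on the test spot, pressed about 3 to 3.6 mm in by my force readings (not measured directly), with no sign in the pictures of anything else moved.

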